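# Seat the weighing dish, tare, then add the cassette

### The arm

A 6-joint arm with a two-finger parallel gripper is mounted at the origin on the work surface. World frame = base frame: x ahead of the robot, y to its left, z up, the work surface at z = 0. Lengths are in m, angles in rad, forces in N, time in s.
With the tool pointing down it reaches from about 0.3 to 0.875 m from the base axis. Payload 6.4 kg.
Tool frame: the origin (TCP) lies at the very end of the fingers, on their centre line; the grasp point (between the pads) lies ctrl.grip_point_offset behind it (ctrl.grip_point_offset is the distance from the TCP to the grasp point, in m); z points along the fingers, x is the direction in which the jaws open and shut, and the axes are right-handed (so a half turn about z gives the same grasp; the last joint's range is limited). The gripper opens to 85 mm and grips with 20 to 120 N. Pads are 22 mm wide; open, the fingers measure 114 mm over their backs; the gripper's body (76 mm by 85 mm) begins 54 mm behind the grasp point. The pads swing forward as they close: fully open they stand 13 mm farther back than shut.
Start: joints at [-1.361, 0.181, 1.607, -0, 1.354, -0.206], TCP at [0.232, -0.526, 0.231] pointing down, gripper open.
Joint ranges: [-2.99, 2.99], [-0.89, 2.07], [0.3, 2.58], [-1.14, 4.28], [0, 2.63], [-3.12, 3.12]. Speed limits (rad/s): [2.57, 2.57, 3.01, 3.14, 3.14, 3.14].

### API

Orientations are given as a unit quaternion [w, x, y, z].
In Python, from bench import get_obs, viewer, workorder, ctrl gives the robot as it stands. The module is installed in compiled form; this text tells all that it offers.
- The arm moves only by the tool move_arm, never from a script. Its argument "increments" is a list of rows, each an object of numbers: "tx", "ty", "tz": the shift along the tool's x, y, z in m; "turn": the turn about the tool's z in degrees. A call has 1 to 20 rows; each row is the pose to reach, as a shift and turn from the pose commanded when the call began, along the tool's axes at that moment; what a row does not reach only later rows make up. A row lasts 1/12 s, in which the tool goes at most 41.7 mm and 7.16 degrees, less where a joint would pass 70% of its speed; a pose out of reach is approached as far as the arm can. A call with a gripper value outside its range is refused whole. "gripper" is the opening, from 0 (shut) to 1 (fully open), set as the call begins (left out, the last holds). The fingers move at their own pace and stop on an object; the grip force is fixed at half the most. Time passes only in rows, so rows that repeat a pose let the fingers close. It gives the time, the measured TCP pose, the force and the opening at its end, in the units of the state.
- get_obs(): the state, without advancing time (a new reading comes with each control period).
- viewer.camera(name): name is "scene" or "top" or "wrist"; returns (picture, depth): 400x640x3 uint8, red, green, blue; 400x640 float32, m along the optical axis (not along the pixel's ray), 0 where there is no reading.
- viewer.get_calibration(name): a dict with "intrinsics" (3x3 intrinsics, pixels), "origin" and "attitude" of the camera in the world. Camera axes: x right, y up, looking along -z (the intrinsics and any distortion apply to the point x, -y, -z); pixel columns grow to the right and rows downward; lengths in m; the calibration is good to about 2 mm. A picture is of the moment at which its call begins: read the wrist's pose just before it. get_calibration takes no time and is no camera call; for the wrist camera it gives the pose at the moment of the call.
- workorder.hand_in(): hands the job in, once; it reports no verdict.
The state is a dict: "time_s": time; "q": joint angles; "dq": joint speeds; "joint_efforts": joint torques, N m; "eef_pos": TCP position; "eef_rot": TCP orientation; "wrist_force": force on the tool from outside, world axes, zero at the start; "torque": the same for the moment, N m; "opening": opening from 0.0 (shut) to 1.0 (fully open).
Only numpy, scipy, OpenCV 4.12 (cv2) and the standard library are available. Lean on these libraries where they do the work, as an engineer would, in place of code of your own. Each camera call takes 0.05 s, during which the arm holds its last target.

### The job

Set the empty white dish on the bench scale so that it drops fully home, level, into the round recess of the pan, and let go of it. Then press the blue tare key all the way down, hold it about a second and let it up. Only then lay the orange cassette flat in the dish; the scale's load cell is delicate, so never push or knock it hard (stay under 35 N), and leave the other things on the table where they are.

Things in the scene. Friction and masses are not known exactly. Their poses are not given: they have to be found in the camera images.
- scale: Grey bench scale, fixed to the table, 300 mm long (its x) by 180 mm wide (its y), housing top at z = 30 mm; origin at the table under its middle, z up. Carries an aluminium pan plate with a round recess (see point pan_nominal) and, at its -x end, the blue tare key (see point key_low) beside a blank display at y = +52 mm.
- pan_nominal (a point): Point on the scale at x = 50, y = 0, z = 42 mm: deck height of the pan, 160 (x) by 130 mm. The pan's recess, 101 mm across, 4 mm deep, floor at z = 38, is centred up to 15 mm from here along the scale's x, either way, unmeasured: find by touch. Stiff, won't move under 35 N. Dish play in it: 2.5 mm all round; slid along x over the deck, it drops in and the edge stops it.
- key_low (a point): Point on the scale at x = -105, y = -30, z = 48 mm: top of the unpressed blue key, a flat round cap 30 mm across, when set lowest. Its white stem, 40 mm across, is adjustable and set 0 to 24 mm higher than this, unmeasured (key top at z = 48 to 72 mm): find by touch. The stem does not move under 35 N.
- tare (a joint): Tare key travel in m: 0 = up, 0.006 = fully down. It is a spring key: about 1.2 N starts it moving and 4.8 N bottoms it, then it is hard. It comes up by itself. It counts as pressed beyond 0.0045.
- dish: White straight-walled round weighing dish, open at the top, 0.2 to 0.45 kg: outer diameter 96 mm, height 42 mm, wall 8 mm thick, inner diameter 80 mm, inner floor 6 mm above its underside. Origin at the centre of its underside, z up. Sliding it over the deck takes 2 to 10 N. The wall can be pinched from above, one finger inside and one outside.
- cassette: Orange plastic cassette, flat block 50 mm (its x) by 20 mm (its y) by 14 mm high, about 30 g, with a small white window on top; origin at the centre of its underside.
- tub: Bystander: open clear plastic tub 150 x 110 x 70 mm holding white strips; origin at the centre of its underside. Leave alone.
- bottle: Bystander: white bottle with a blue cap, 60 mm across, 150 mm high; origin at the centre of its underside. Leave alone.
- weight: Bystander: brass calibration weight with a knob, 36 mm across, 52 mm high; origin at the centre of its underside. Leave alone.
Things that resemble listed ones, but are neither listed nor needed, are in the scene too. Of the things like the cassette, leave any that is black or pink; of the rest the smaller one is meant.

How it is judged:
On the way, in this order (a step that is already met when the one before it is completed fails the run):
1. the empty dish sits level and fully down in the recess of the pan, let go (z of dish in the frame of scale between 0.036 and 0.0398 m and angle between dish's own z axis and vertical below 0.02 rad and x of dish in the frame of scale between 0.028 and 0.072 m and y of dish in the frame of scale between -0.01 and 0.01 m and contact force between the fingers and dish below 0.1 N and horizontal distance between cassette and dish above 0.08 m), for 0.2 s.
2. the tare key is held down (beyond 4.5 mm of its 6 mm) for half a second with the empty dish seated and untouched (all of step 1 and value of joint tare above 0.0045 m), for 0.5 s.
At the end, for the whole second after the job is handed in: Dish level (0.02 rad) and down in the recess (underside within 1.8 mm of its floor); tare key up; cassette at rest, flat on the dish's inner floor (underside under 12 mm above the dish's, centres within 35 mm); nothing held (z of dish in the frame of scale between 0.036 and 0.0398 m and angle between dish's own z axis and vertical below 0.02 rad and x of dish in the frame of scale between 0.028 and 0.072 m and y of dish in the frame of scale between -0.01 and 0.01 m and horizontal distance between cassette and dish below 0.035 m and z of cassette in the frame of dish between 0.003 and 0.012 m and contact force between the fingers and dish below 0.1 N and value of joint tare below 0.001 m and contact force between the fingers and cassette below 0.1 N and linear speed of each of cassette, dish below 0.02 m/s); the robot touches nothing.
It fails at once if scale overloaded: more than 35 N between the robot, or the dish, and the scale (contact force between any of the arm, the fingers, dish and scale above 35 N).
It fails at once if tare pressed while the dish is not seated (value of joint tare above 0.0045 m and not (z of dish in the frame of scale between 0.036 and 0.0398 m and angle between dish's own z axis and vertical below 0.02 rad and x of dish in the frame of scale between 0.028 and 0.072 m and y of dish in the frame of scale between -0.01 and 0.01 m)).
It fails at once if tare pressed with the cassette in the dish (value of joint tare above 0.0045 m and horizontal distance between cassette and dish below 0.05 m).
It fails at once if a bystander is moved more than 30 mm (distance of any of tub, bottle, weight from where it was at the start of the episode above 0.03 m).
It also fails if it takes over 61 s, if anything falls off the work surface, if the arm or the gripper's body presses on something with over 40 N, if the wrist force passes 120 N, or if a joint passes its speed limit or range.

## Working session

There is one attempt and no reset: what is moved stays moved. The work goes in short steps, Python scripts to look and compute and a tool call to move; the robot and the scene stay as the last step left them, time stands still between calls to the robot, and variables do not carry over. Pictures are saved under pics/ and viewed, and the job is handed in when it is done.

Besides the shell and the picture viewer there is one more tool, called in YAML: its name, and indented under it one key for each argument. move_arm: Moves the arm, as the interface text tells. Its arguments: {"type":"object","properties":{"increments":{"type":"array"},"gripper":{"type":"number"}},"required":["increments"]}

```bash
mkdir -p pics; cat > h.py <<'E'
import numpy as np, cv2
from scipy.spatial.transform import Rotation as R
from bench import get_obs, viewer, workorder, ctrl
def cal(n):
    c=viewer.get_calibration(n); return c
def Rm(a):
    a=np.array(a,float)
    if a.shape==(3,3): return a
    return R.from_quat([a[1],a[2],a[3],a[0]]).as_matrix()
def ray(c,u,v):
    K=np.array(c["intrinsics"]); d=np.array([(u-K[0,2])/K[0,0],-(v-K[1,2])/K[1,1],-1.0])
    return np.array(c["origin"]),Rm(c["attitude"])@d
def onz(c,u,v,z):
    o,d=ray(c,u,v); return o+d*(z-o[2])/d[2]
def dep(c,u,v,D):
    o,d=ray(c,u,v); return o+d*D
def cloud(c,D):
    v,u=np.mgrid[0:D.shape[0],0:D.shape[1]]; K=np.array(c["intrinsics"])
    d=np.stack([(u-K[0,2])/K[0,0],-(v-K[1,2])/K[1,1],-np.ones(D.shape)],-1)
    return np.array(c["origin"])+(d@Rm(c["attitude"]).T)*D[...,None]
E
python3 - <<'E'
from h import *
o=get_obs();print(o); print(ctrl.grip_point_offset)
for n in("scene","top","wrist"):
    c=cal(n);print(n,c)
    p,d=viewer.camera(n);cv2.imwrite(f"pics/{n}0.png",p[...,::-1]);np.savez(f"{n}0.npz",p=p,d=d,**{k:np.array(v) for k,v in c.items()})
E
```

```text
{'time_s': 0.0, 'q': array([-1.36131729e+00,  1.81568052e-01,  1.60798417e+00, -1.80171956e-05,
        1.35378016e+00, -2.06296179e-01]), 'dq': array([-0.00099591,  0.00148765, -0.00039648, -0.00037983, -0.00173806,
       -0.00025925]), 'joint_efforts': array([ 1.43520207e-03, -4.44876873e+01, -3.51332402e+01, -2.28213794e-04,
        9.07285488e-03,  2.37166898e-05]), 'eef_pos': array([ 0.23214058, -0.52546897,  0.23038047]), 'eef_rot': array([-6.07878034e-04,  8.37825077e-01, -5.45938077e-01, -6.22274613e-04]), 'wrist_force': array([-0.4940871 , -0.31968266,  0.38994207]), 'torque': array([ 0.04751872, -0.02458517, -0.01418823]), 'opening': 0.9974707210570268}
0.0187
scene {'intrinsics': array([[382.07956509,   0.        , 319.23346832],
       [  0.        , 382.07956509, 199.07016385],
       [  0.        ,   0.        ,   1.        ]]), 'origin': array([1.28493433, 0.36731103, 0.83662361]), 'attitude': array([0.48183842, 0.21788337, 0.33160255, 0.78127993])}
top {'intrinsics': array([[367.27376761,   0.        , 314.34857005],
       [  0.        , 367.27376761, 200.27397509],
       [  0.        ,   0.        ,   1.        ]]), 'origin': array([0.46323043, 0.03658036, 0.92173618]), 'attitude': array([-0.70312422, -0.02310903,  0.02547148,  0.71023482])}
wrist {'intrinsics': array([[301.31755942,   0.        , 322.66733178],
       [  0.        , 301.31755942, 202.61549913],
       [  0.        ,   0.        ,   1.        ]]), 'origin': array([ 0.30077455, -0.49730761,  0.37226678]), 'attitude': array([ 0.82912427, -0.12250553,  0.08077002, -0.53946413])}
```

View pics/top0.png

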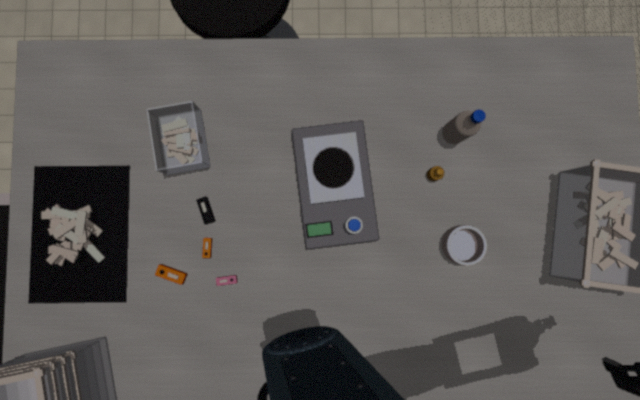

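View pics/scene0.png

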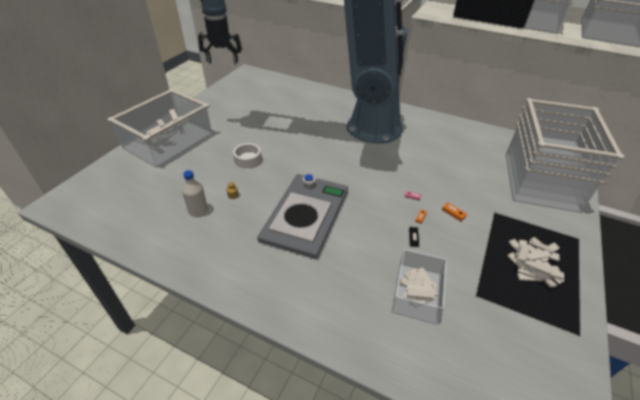

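View pics/wrist0.png

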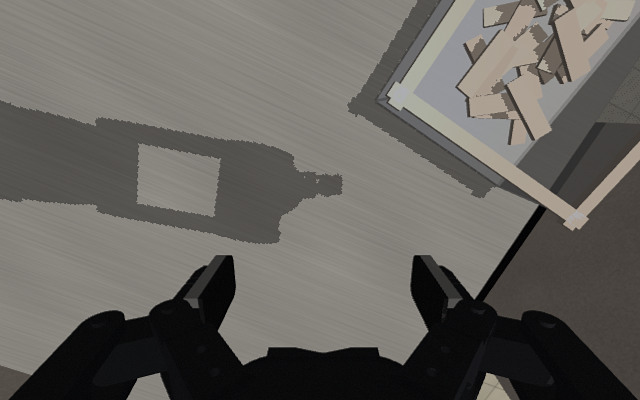

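```bash
cat > m.py <<'E'
from h import *
def L(n): 
    f=np.load(f"{n}0.npz"); return f["p"],f["d"],{k:f[k] for k in("intrinsics","origin","attitude")}
E
python3 - <<'E'
from m import *
p,d,c=L("top"); P=cloud(c,d)
hsv=cv2.cvtColor(p,cv2.COLOR_RGB2HSV)
def blobs(name,m,z,mina=20,roi=None):
    m=m.astype(np.uint8)
    if roi: 
        k=np.zeros_like(m);k[roi[1]:roi[3],roi[0]:roi[2]]=1;m=m&k
    n,l,s,ce=cv2.connectedComponentsWithStats(m)
    for i in range(1,n):
        if s[i,4]<mina: continue
        cn,_=cv2.findContours((l==i).astype(np.uint8),cv2.RETR_EXTERNAL,cv2.CHAIN_APPROX_NONE)
        q=cn[0][:,0,:].astype(float)
        w=np.array([onz(c,u,v,z)[:2] for u,v in q])
        r=cv2.minAreaRect((w*1000).astype(np.float32))
        a=np.array([onz(c,*ce[i],z)[:2]]) 
        print(name,s[i],ce[i].round(1),"ctr",a.round(4),"rect",np.round(r[0],1),np.round(r[1],1),round(r[2],1),"z",np.median(P[l==i][:,2]).round(4))
H,S,V=[hsv[...,i].astype(int) for i in range(3)]
blobs("orange",(H>5)&(H<20)&(S>180)&(V>90),0.014,20,(130,180,260,320))
blobs("blue",(H>100)&(H<130)&(S>150)&(V>80),0.06,20,(280,100,400,260))
blobs("disc",(V<30),0.040,200,(290,110,390,250))
blobs("pan",(V>125)&(S<40),0.042,200,(290,110,390,250))
hz=P[...,2]
blobs("scale",(hz>0.018)&(hz<0.09),0.030,200,(280,100,400,260))
blobs("dish",(hz>0.018)&(hz<0.09),0.042,200,(430,215,500,280))
blobs("bottle",(hz>0.1)&(hz<0.2),0.15,20,(430,90,500,150))
blobs("tub",(hz>0.03)&(hz<0.2),0.07,20,(130,80,230,190))
for y,x in [(168,333),(150,310),(190,350),(225,354),(228,320),(239,350),(223,354),(130,330)]:
    print((x,y),P[y,x].round(4))
big=cv2.resize(p[90:330,130:520,::-1],None,fx=2,fy=2,interpolation=cv2.INTER_CUBIC);cv2.imwrite("pics/crop1.png",big)
E
```

```text
orange [203 238   8  20  97] [207.  248.7] ctr [[0.4092 0.2978]] rect [412.2 299. ] [46.5 17.2] 0.5 z 0.0155
orange [156 265  29  19 240] [170.2 273.4] ctr [[0.3502 0.3869]] rect [349.5 386.7] [69.3 27.4] 69.8 z 0.0216
blue [349 220  11  11  92] [353.9 224.7] ctr [[ 0.4643 -0.0587]] rect [463.6 -58.9] [23.4 23.4] 89.0 z 0.0677
disc [ 314  149   38   38 1127] [332.7 167.4] ctr [[ 0.6034 -0.012 ]] rect [603.2 -11.5] [89.7 90.4] 89.4 z 0.0401
pan [ 303  133   61   70 2023] [333.1 167.5] ctr [[ 0.6028 -0.0127]] rect [603.6 -12.6] [158.6 128.9] 6.6 z 0.0437
scale [ 292  120   87  130 8903] [334.7 184.7] ctr [[ 0.5622 -0.0167]] rect [564.4 -16.6] [298.6 179.3] 6.5 z 0.0336
dish [443 226  44  40 677] [465.6 245.3] ctr [[ 0.4125 -0.326 ]] rect [ 412.3 -323.6] [103.1  92.4] 89.4 z 0.0417
bottle [457 110  29  24 481] [471.  120.8] ctr [[ 0.6836 -0.3034]] rect [ 685.3 -304.5] [46.6 63.6] 44.1 z 0.1165
tub [ 146  101   62   73 2298] [176.1 135.8] ctr [[0.6771 0.3568]] rect [674.8 356. ] [159.4 121.2] 9.7 z 0.049
(333, 168) [ 0.6018 -0.0127  0.0396]
(310, 150) [0.6456 0.0426 0.044 ]
(350, 190) [ 0.5476 -0.0526  0.0433]
(354, 225) [ 0.4636 -0.0581  0.0672]
(320, 228) [0.4572 0.0204 0.0339]
(350, 239) [ 0.4299 -0.0519  0.0303]
(354, 223) [ 0.4682 -0.0583  0.0661]
(330, 130) [ 0.6976 -0.007   0.0313]
```

View pics/crop1.png

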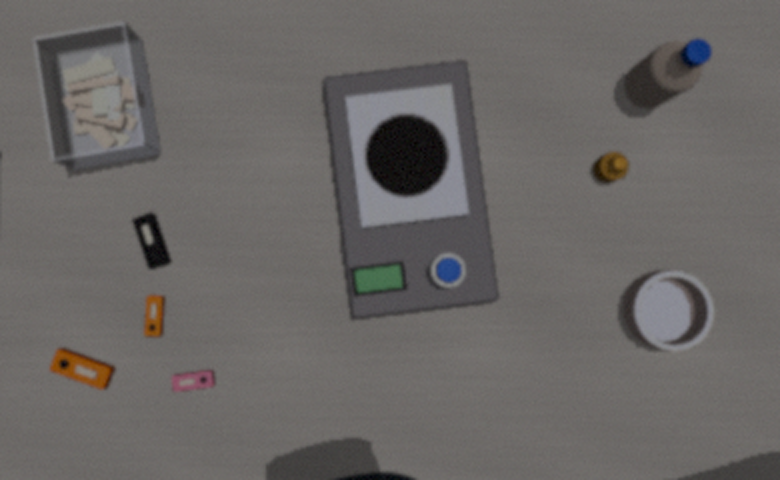

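```bash
python3 - <<'E'
from m import *
from scipy.optimize import least_squares
for n,roi in(("top",(430,215,500,280)),("scene",(220,135,275,175))):
    p,d,c=L(n);P=cloud(c,d)
    m=np.zeros(d.shape,bool);m[roi[1]:roi[3],roi[0]:roi[2]]=1
    m&=(P[...,2]>0.035)&(P[...,2]<0.06)
    q=P[m]; f=least_squares(lambda s:np.hypot(q[:,0]-s[0],q[:,1]-s[1])-s[2],[.41,-.327,.044],loss="soft_l1",f_scale=.003)
    print(n,len(q),f.x,q[:,:2].min(0),q[:,:2].max(0),np.median(q[:,2]))
    # recess from depth
    if n=="top":
        m=np.zeros(d.shape,bool);m[110:250,290:390]=1
        for lo,hi in((.036,.0418),(.0395,.0418)):
            mm=m&(P[...,2]<0.0418)&(np.hypot(P[...,0]-.603,P[...,1]+.0118)<.058)
        q=P[mm];print(len(q),q[:,:2].mean(0),q[:,:2].min(0),q[:,:2].max(0),q[:,2].min())
E
```

```text
top 476 [ 0.41313768 -0.32678312  0.04381947] [ 0.3661356  -0.37556987] [ 0.45861039 -0.28012489] 0.042901789698977955
1210 [ 0.60304446 -0.01258085] [ 0.5480938  -0.06834118] [0.66030465 0.04549018] 0.03498371036602832
scene 159 [ 0.41620707 -0.32317421  0.04389449] [ 0.36582955 -0.37215406] [ 0.46407594 -0.277376  ] 0.038770152127730495
```

move_arm:
  increments:
    - {"tx": -0.04, "ty": -0.13, "turn": -35}
    - {"tx": -0.095, "ty": -0.288, "tz": 0.06, "turn": -73}
    - {"tx": -0.095, "ty": -0.288, "tz": 0.06, "turn": -73}
    - {"tx": -0.095, "ty": -0.288, "tz": 0.06, "turn": -73}
    - {"tx": -0.095, "ty": -0.288, "tz": 0.06, "turn": -73}
    - {"tx": -0.095, "ty": -0.288, "tz": 0.06, "turn": -73}
    - {"tx": -0.095, "ty": -0.288, "tz": 0.06, "turn": -73}
    - {"tx": -0.095, "ty": -0.288, "tz": 0.06, "turn": -73}
    - {"tx": -0.095, "ty": -0.288, "tz": 0.06, "turn": -73}
    - {"tx": -0.095, "ty": -0.288, "tz": 0.06, "turn": -73}
    - {"tx": -0.095, "ty": -0.288, "tz": 0.06, "turn": -73}
    - {"tx": -0.095, "ty": -0.288, "tz": 0.06, "turn": -73}
    - {"tx": -0.095, "ty": -0.288, "tz": 0.06, "turn": -73}
  gripper: 0.5

```text
validation failed for argument at $.in...
```

```bash
cat > w.py <<'E'
import sys
from h import *
def snap(tag,n="wrist"):
    o=get_obs();c=cal(n);p,d=viewer.camera(n);cv2.imwrite(f"pics/{tag}.png",p[...,::-1])
    np.savez(f"{tag}.npz",p=p,d=d,**{k:np.array(v) for k,v in c.items()})
    q=o["eef_rot"];r=Rm(q)
    print("t",o["time_s"],"pos",o["eef_pos"].round(4),"xang",np.degrees(np.arctan2(r[1,0],r[0,0])).round(2),"F",o["wrist_force"].round(2),"M",o["torque"].round(3),"op",round(o["opening"],3),"tilt",np.degrees(np.arccos(-r[2,2])).round(2),"q6",o["q"][5].round(2))
    return p,d,c,cloud(c,d)
if __name__=="__main__": snap(sys.argv[1],*sys.argv[2:])
E
python3 - <<'E'
from w import *
from scipy.optimize import least_squares
p,d,c,P=snap("w1")
m=(P[...,2]>0.036)&(P[...,2]<0.06)&(np.hypot(P[...,0]-.413,P[...,1]+.327)<.07)
q=P[m]
f=least_squares(lambda s:np.hypot(q[:,0]-s[0],q[:,1]-s[1])-s[2],[.41,-.327,.044],loss="soft_l1",f_scale=.003)
print(len(q),f.x,q[:,:2].min(0),q[:,:2].max(0),np.median(q[:,2]))
E
```

```text
t 0.15 pos [ 0.2322 -0.5256  0.2306] xang -66.18 F [0.44 0.11 0.21] M [-0.023  0.024 -0.017] op 0.999 tilt 0.08 q6 -0.21Traceback (most recent call last):
  File "<stdin>", line 7, in <module>
    return umr_minimum(a, axis, None, out, keepdims, initial, where)
ValueError: zero-size array to reduction operation minimum which has no identity
```

View pics/w1.png

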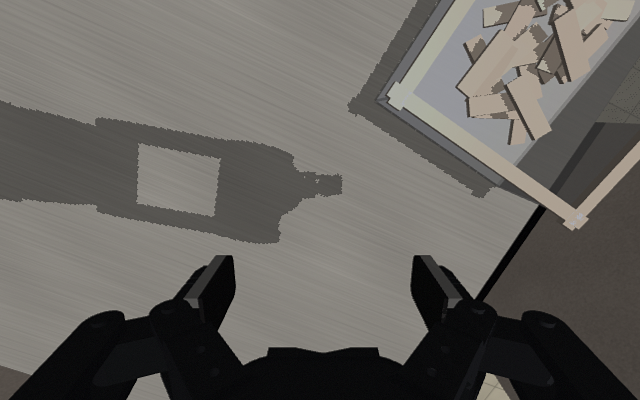

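move_arm:
  increments:
    - {"tx": -0.04, "ty": -0.13, "tz": 0.0, "turn": -35}
    - {"tx": -0.095, "ty": -0.288, "tz": 0.06, "turn": -73}
    - {"tx": -0.095, "ty": -0.288, "tz": 0.06, "turn": -73}
    - {"tx": -0.095, "ty": -0.288, "tz": 0.06, "turn": -73}
    - {"tx": -0.095, "ty": -0.288, "tz": 0.06, "turn": -73}
    - {"tx": -0.095, "ty": -0.288, "tz": 0.06, "turn": -73}
    - {"tx": -0.095, "ty": -0.288, "tz": 0.06, "turn": -73}
    - {"tx": -0.095, "ty": -0.288, "tz": 0.06, "turn": -73}
    - {"tx": -0.095, "ty": -0.288, "tz": 0.06, "turn": -73}
    - {"tx": -0.095, "ty": -0.288, "tz": 0.06, "turn": -73}
    - {"tx": -0.095, "ty": -0.288, "tz": 0.06, "turn": -73}
    - {"tx": -0.095, "ty": -0.288, "tz": 0.06, "turn": -73}
    - {"tx": -0.095, "ty": -0.288, "tz": 0.06, "turn": -73}
  gripper: 0.5

```text
time_s: 1.28
eef_pos: [0.4572, -0.3229, 0.1712]
eef_rot: [-0.0, 0.998, 0.058, -0.0]
wrist_force: [-0.2, -0.4, -0.2]
opening: 0.5
```

```bash
cat > dish.py <<'E'
from w import *
from scipy.optimize import least_squares
import sys
p,d,c,P=snap(sys.argv[1])
g=[float(a) for a in sys.argv[2:5]]
m=(P[...,2]>g[2]-.006)&(P[...,2]<g[2]+.01)&(np.hypot(P[...,0]-g[0],P[...,1]-g[1])<.07)
q=P[m]
f=least_squares(lambda s:np.hypot(q[:,0]-s[0],q[:,1]-s[1])-s[2],[g[0],g[1],.044],loss="soft_l1",f_scale=.003)
print(len(q),f.x,q[:,:2].min(0),q[:,:2].max(0),np.median(q[:,2]))
E
python3 dish.py w1b .413 -.327 .042
```

```text
t 1.2833 pos [ 0.4572 -0.3229  0.1712] xang 6.61 F [-0.18 -0.43 -0.19] M [-0.002 -0.053  0.038] op 0.5 tilt 0.01 q6 -0.94
2593 [ 0.41460057 -0.3277605   0.04350058] [ 0.36647883 -0.37591332] [ 0.46182855 -0.28084218] 0.040846394474676584
```

View pics/w1b.png

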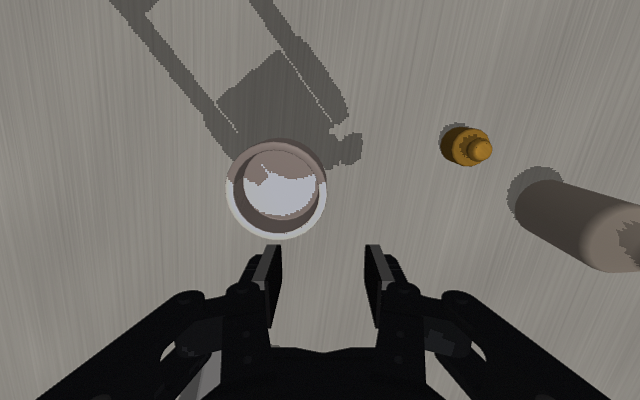

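move_arm:
  increments:
    - {"tx": 0.001, "ty": 0.0, "tz": 0.04, "turn": 0}
    - {"tx": 0.001, "ty": 0.0, "tz": 0.08, "turn": 0}
    - {"tx": 0.001, "ty": 0.0, "tz": 0.115, "turn": 0}
    - {"tx": 0.001, "ty": 0.0, "tz": 0.14, "turn": 0}
    - {"tx": 0.001, "ty": 0.0, "tz": 0.154, "turn": 0}
    - {"tx": 0.001, "ty": 0.0, "tz": 0.154, "turn": 0}

```text
time_s: 1.83
eef_pos: [0.4558, -0.3207, 0.0135]
eef_rot: [-0.003, 0.998, 0.058, -0.002]
wrist_force: [-1.0, 0.0, -0.3]
opening: 0.504
```

move_arm:
  increments:
    - {"tx": 0, "ty": 0.0, "tz": 0, "turn": 0}
    - {"tx": 0, "ty": 0.0, "tz": 0, "turn": 0}
    - {"tx": 0, "ty": 0.0, "tz": 0, "turn": 0}
    - {"tx": 0, "ty": 0.0, "tz": 0, "turn": 0}
    - {"tx": 0, "ty": 0.0, "tz": 0, "turn": 0}
    - {"tx": 0, "ty": 0.0, "tz": 0, "turn": 0}
    - {"tx": 0, "ty": 0.0, "tz": 0, "turn": 0}
    - {"tx": 0, "ty": 0.0, "tz": 0, "turn": 0}
  gripper: 0

```text
time_s: 2.5
eef_pos: [0.4593, -0.3237, 0.0191]
eef_rot: [0.001, 0.998, 0.059, 0.001]
wrist_force: [-0.9, 0.5, 6.2]
opening: 0.099
```

move_arm:
  increments:
    - {"tx": 0, "ty": 0, "tz": -0.02, "turn": 0}
    - {"tx": 0, "ty": 0, "tz": -0.05, "turn": 0}
    - {"tx": 0, "ty": 0, "tz": -0.085, "turn": 0}
    - {"tx": 0.02, "ty": -0.02, "tz": -0.115, "turn": 0}
    - {"tx": 0.045, "ty": -0.045, "tz": -0.135, "turn": 0}
    - {"tx": 0.07, "ty": -0.07, "tz": -0.15, "turn": 0}
    - {"tx": 0.095, "ty": -0.095, "tz": -0.15, "turn": 0}
    - {"tx": 0.125, "ty": -0.12, "tz": -0.15, "turn": 0}
    - {"tx": 0.15, "ty": -0.145, "tz": -0.15, "turn": 0}
    - {"tx": 0.17, "ty": -0.163, "tz": -0.15, "turn": 0}
    - {"tx": 0.183, "ty": -0.173, "tz": -0.15, "turn": 0}
    - {"tx": 0.183, "ty": -0.173, "tz": -0.15, "turn": 0}
    - {"tx": 0.183, "ty": -0.173, "tz": -0.15, "turn": 0}

```text
time_s: 3.58
eef_pos: [0.6195, -0.1287, 0.1669]
eef_rot: [0.0, 0.998, 0.06, -0.0]
wrist_force: [-0.3, -0.1, -2.9]
opening: 0.097
```

```bash
python3 - <<'E'
from w import *
p,d,c,P=snap("w2")
E
```

```text
t 3.5833 pos [ 0.6195 -0.1287  0.1669] xang 6.92 F [-0.34 -0.06 -2.92] M [-0.022 -0.13   0.013] op 0.097 tilt 0.05 q6 -0.51
```

View pics/w2.png

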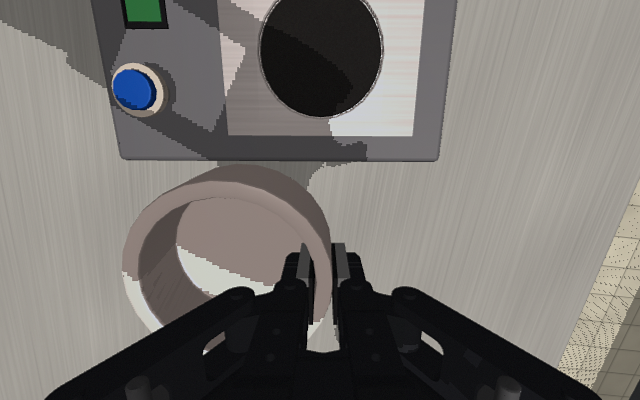

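```bash
python3 - <<'E'
from w import *
from scipy.optimize import least_squares
f=np.load("w2.npz");p,d=f["p"],f["d"];c={k:f[k] for k in("intrinsics","origin","attitude")};P=cloud(c,d)
V=p.max(-1).astype(int)
m=((V<62)&(p.max(-1).astype(int)-p.min(-1)<25)).astype(np.uint8);m[:, :240]=0;m[:,400:]=0;m[125:]=0
# by depth
h=P[...,2]
print("deck",np.median(h[110:130,240:260]),"floor",np.median(h[40:60,300:340]),np.median(h[90:105,310:330]))
cn,_=cv2.findContours(m,cv2.RETR_EXTERNAL,cv2.CHAIN_APPROX_NONE);k=max(cn,key=cv2.contourArea)[:,0,:]
print(k.min(0),k.max(0))
k=k[k[:,1]>1]
for z in(.038,.042):
    w=np.array([onz(c,u,v,z)[:2] for u,v in k.astype(float)])
    s=least_squares(lambda s:np.hypot(w[:,0]-s[0],w[:,1]-s[1])-s[2],[.603,-.012,.05],loss="soft_l1",f_scale=.001)
    print(z,s.x,s.cost)
# dish rim
mm=(np.abs(h-h[220,135])<.008)&(d>0);print("rim z",h[220,135])
mm[:,300:]=0;q=P[mm]
s=least_squares(lambda s:np.hypot(q[:,0]-s[0],q[:,1]-s[1])-s[2],[.576,-.134,.044],loss="soft_l1",f_scale=.002);print("dish",len(q),s.x,q[:,:2].min(0),q[:,:2].max(0))
# scale front edge, pan edges at z
for u,v,z in((121,159,.03),(438,160,.03),(228,136,.042),(413,136,.042)): print((u,v),onz(c,u,v,z).round(4),P[v-3,u+ (5 if u<300 else -5)].round(4))
# dish level: fit rim plane via underside unavailable; rim plane
A=np.c_[q[:,:2],np.ones(len(q))];print("rim plane",np.linalg.lstsq(A,q[:,2],rcond=None)[0])
E
```

```text
deck 0.041190924870748435 floor 0.037642193661699325 0.03759029012554427
[260   0] [380 116]
0.038 [ 0.60372193 -0.01256646  0.04861352] 9.160069524295306e-06
0.042 [ 0.60383565 -0.01321773  0.04789517] 8.899889677838891e-06
rim z -5.487528023900845e-05
dish 48673 [33056.2136504  -5712.11738449 33545.74132276] [ 0.22512573 -0.47750979] [0.59531672 0.01199909]
(121, 159) [ 0.4309 -0.1215  0.03  ] [ 0.4348 -0.1185  0.0286]
(438, 160) [ 0.7226 -0.0867  0.03  ] [ 0.7175 -0.0846  0.0296]
(228, 136) [ 0.5323 -0.0872  0.042 ] [ 0.5365 -0.0841  0.042 ]
(413, 136) [ 0.6914 -0.0677  0.042 ] [ 0.6869 -0.0657  0.0411]
rim plane [ 0.00018052  0.00025106 -0.00090486]
```

```bash
python3 - <<'E'
from w import *
from scipy.optimize import least_squares
f=np.load("w2.npz");p,d=f["p"],f["d"];c={k:f[k] for k in("intrinsics","origin","attitude")};P=cloud(c,d)
h=P[...,2]
for v,u in((250,133),(175,225),(180,190),(195,280),(320,150),(250,155)): print((u,v),P[v,u].round(4))
mm=(h>.183)&(h<.2)&(P[...,1]>-.2);mm[:,300:]=0;q=P[mm]
V=p.max(-1)[mm];q=q[V>60]
s=least_squares(lambda s:np.hypot(q[:,0]-s[0],q[:,1]-s[1])-s[2],[.576,-.134,.044],loss="soft_l1",f_scale=.002);print("dish",len(q),s.x,q[:,:2].min(0),q[:,:2].max(0),np.percentile(q[:,2],[5,50,95]))
A=np.c_[q[:,:2],np.ones(len(q))];print("rim plane",np.linalg.lstsq(A,q[:,2],rcond=None)[0])
E
```

```text
(133, 250) [ 0.5362 -0.1243  0.1889]
(225, 175) [ 0.5723 -0.0883  0.1794]
(190, 180) [ 0.6114 -0.0566  0.3087]
(280, 195) [ 0.5975 -0.0927  0.1853]
(150, 320) [ 0.5426 -0.1591  0.19  ]
(155, 250) [ 0.5375 -0.1315  0.1739]
dish 6330 [ 0.57760626 -0.13366138  0.04257028] [ 0.52963799 -0.17731638] [ 0.60937256 -0.08766291] [0.18438039 0.18851955 0.18968551]
rim plane [-0.00297681  0.01495046  0.19151209]
```

move_arm:
  increments:
    - {"tx": 0.008, "ty": -0.02, "tz": 0, "turn": 0}
    - {"tx": 0.018, "ty": -0.045, "tz": 0, "turn": 0}
    - {"tx": 0.028, "ty": -0.075, "tz": 0.01, "turn": 0}
    - {"tx": 0.036, "ty": -0.1, "tz": 0.03, "turn": 0}
    - {"tx": 0.0414, "ty": -0.117, "tz": 0.055, "turn": 0}
    - {"tx": 0.0414, "ty": -0.117, "tz": 0.075, "turn": 0}
    - {"tx": 0.0414, "ty": -0.117, "tz": 0.09, "turn": 0}
    - {"tx": 0.0414, "ty": -0.117, "tz": 0.097, "turn": 0}
    - {"tx": 0.0414, "ty": -0.117, "tz": 0.1, "turn": 0}
    - {"tx": 0.0414, "ty": -0.117, "tz": 0.1, "turn": 0}
    - {"tx": 0.0414, "ty": -0.117, "tz": 0.1, "turn": 0}

```text
time_s: 4.55
eef_pos: [0.6474, -0.0092, 0.0685]
eef_rot: [0.0, 0.998, 0.059, 0.001]
wrist_force: [0.2, 0.1, -2.1]
opening: 0.101
```

```bash
python3 - <<'E'
from w import *
p,d,c,P=snap("w3")
E
```

```text
t 4.55 pos [ 0.6474 -0.0092  0.0685] xang 6.75 F [ 0.21  0.06 -2.09] M [-0.008 -0.074 -0.025] op 0.101 tilt 0.1 q6 -0.31
```

View pics/w3.png

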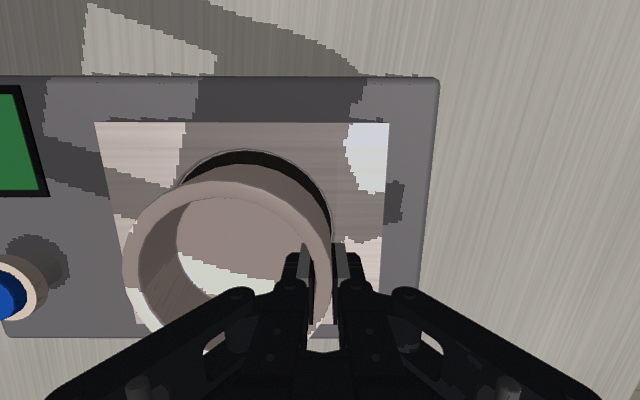

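move_arm:
  increments:
    - {"tx": -0.001, "ty": -0.002, "tz": 0.001, "turn": 0}
    - {"tx": -0.001, "ty": -0.002, "tz": 0.002, "turn": 0}
    - {"tx": -0.001, "ty": -0.002, "tz": 0.003, "turn": 0}
    - {"tx": -0.001, "ty": -0.002, "tz": 0.004, "turn": 0}
    - {"tx": -0.001, "ty": -0.002, "tz": 0.005, "turn": 0}
    - {"tx": -0.001, "ty": -0.002, "tz": 0.006, "turn": 0}
    - {"tx": -0.001, "ty": -0.002, "tz": 0.007, "turn": 0}
    - {"tx": -0.001, "ty": -0.002, "tz": 0.007, "turn": 0}

```text
time_s: 5.27
eef_pos: [0.6453, -0.0061, 0.0599]
eef_rot: [-0.0, 0.998, 0.06, -0.0]
wrist_force: [-0.4, 0.6, -2.9]
opening: 0.098
```

move_arm:
  increments:
    - {"tx": 0, "ty": 0, "tz": 0.0005, "turn": 0}
    - {"tx": 0, "ty": 0, "tz": 0.001, "turn": 0}
    - {"tx": 0, "ty": 0, "tz": 0.0015, "turn": 0}
    - {"tx": 0, "ty": 0, "tz": 0.0015, "turn": 0}

```text
time_s: 5.6
eef_pos: [0.6454, -0.0062, 0.0587]
eef_rot: [-0.0, 0.998, 0.059, -0.0]
wrist_force: [0.7, 0.9, -3.6]
opening: 0.096
```

move_arm:
  increments:
    - {"tx": 0, "ty": 0, "tz": 0.0005, "turn": 0}
    - {"tx": 0, "ty": 0, "tz": 0.001, "turn": 0}
    - {"tx": 0, "ty": 0, "tz": 0.0015, "turn": 0}
    - {"tx": 0, "ty": 0, "tz": 0.0015, "turn": 0}

```text
time_s: 5.93
eef_pos: [0.6455, -0.0062, 0.0572]
eef_rot: [0.0, 0.998, 0.06, -0.0]
wrist_force: [-0.3, -0.4, -2.8]
opening: 0.099
```

move_arm:
  increments:
    - {"tx": 0, "ty": 0, "tz": 0.0005, "turn": 0}
    - {"tx": 0, "ty": 0, "tz": 0.001, "turn": 0}
    - {"tx": 0, "ty": 0, "tz": 0.001, "turn": 0}

```text
time_s: 6.18
eef_pos: [0.6457, -0.0062, 0.0571]
eef_rot: [0.0, 0.998, 0.06, 0.0]
wrist_force: [-3.3, 0.4, 3.9]
opening: 0.099
```

move_arm:
  increments:
    - {"tx": 0, "ty": 0, "tz": 0, "turn": 0}
    - {"tx": 0, "ty": 0, "tz": 0, "turn": 0}
    - {"tx": 0, "ty": 0, "tz": 0, "turn": 0}
    - {"tx": 0, "ty": 0, "tz": 0, "turn": 0}
    - {"tx": 0, "ty": 0, "tz": -0.02, "turn": 0}
    - {"tx": 0, "ty": 0, "tz": -0.05, "turn": 0}
    - {"tx": 0, "ty": 0, "tz": -0.08, "turn": 0}
    - {"tx": 0, "ty": 0.03, "tz": -0.11, "turn": 0}
    - {"tx": 0, "ty": 0.06, "tz": -0.11, "turn": 0}
    - {"tx": 0, "ty": 0.07, "tz": -0.11, "turn": 0}
    - {"tx": 0, "ty": 0.07, "tz": -0.11, "turn": 0}
  gripper: 0.45

```text
time_s: 7.1
eef_pos: [0.6541, -0.0785, 0.1667]
eef_rot: [0.0, 0.998, 0.058, 0.001]
wrist_force: [-1.1, 0.5, -0.3]
opening: 0.451
```

```bash
python3 - <<'E'
from w import *
p,d,c,P=snap("w4")
h=P[...,2]
mm=(h>.072)&(h<.09)&(np.hypot(P[...,0]-.6037,P[...,1]+.0125)<.056);q=P[mm]
A=np.c_[q[:,:2],np.ones(len(q))];print(len(q),"rim plane",np.linalg.lstsq(A,q[:,2],rcond=None)[0],np.percentile(q[:,2],[5,50,95]),q[:,:2].min(0),q[:,:2].max(0))
E
```

```text
t 7.1 pos [ 0.6541 -0.0785  0.1667] xang 6.64 F [-1.13  0.45 -0.31] M [-0.022 -0.048 -0.005] op 0.451 tilt 0.08 q6 -0.41
4690 rim plane [0.00704202 0.00197422 0.07430432] [0.07488152 0.07885207 0.08014248] [ 0.55583164 -0.06074315] [0.65109943 0.03479083]
```

View pics/w4.png

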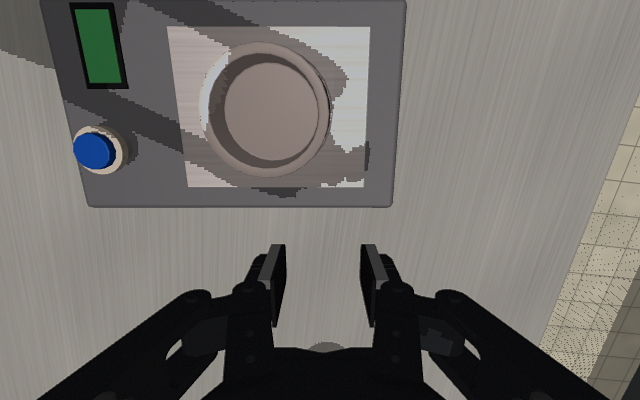

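```bash
python3 - <<'E'
from w import *
f=np.load("w4.npz");p,d=f["p"],f["d"];c={k:f[k] for k in("intrinsics","origin","attitude")};P=cloud(c,d);h=P[...,2]
q=P[80:140,245:305].reshape(-1,3);A=np.c_[q[:,:2],np.ones(len(q))];print("floor",np.median(q[:,2]),np.linalg.lstsq(A,q[:,2],rcond=None)[0][:2])
print("deck",np.median(h[140:180,190:210]),np.median(h[35:60,340:360]))
hsv=cv2.cvtColor(p,cv2.COLOR_RGB2HSV).astype(int)
m=(hsv[...,0]>100)&(hsv[...,0]<130)&(hsv[...,1]>150)&(hsv[...,2]>80);m[:,160:]=0
q=P[m];print("key",len(q),np.percentile(q[:,2],[10,50,75,90]));t=q[q[:,2]>np.percentile(q[:,2],75)-.002];print(t[:,:2].min(0),t[:,:2].max(0))
E
```

```text
floor 0.043152544278517085 [0.18762131 0.00879056]
deck 0.04113703767749957 0.041107855718343966
key 1002 [0.06417149 0.06511889 0.06556694 0.06601929]
[ 0.45119714 -0.07274993] [ 0.47960428 -0.04415443]
```

move_arm:
  increments:
    - {"tx": -0.03, "ty": -0.007, "tz": 0, "turn": 0}
    - {"tx": -0.065, "ty": -0.015, "tz": 0, "turn": 0}
    - {"tx": -0.1, "ty": -0.023, "tz": 0, "turn": 0}
    - {"tx": -0.135, "ty": -0.03, "tz": 0.01, "turn": 0}
    - {"tx": -0.165, "ty": -0.038, "tz": 0.03, "turn": 0}
    - {"tx": -0.186, "ty": -0.042, "tz": 0.055, "turn": 0}
    - {"tx": -0.186, "ty": -0.042, "tz": 0.077, "turn": 0}
    - {"tx": -0.186, "ty": -0.042, "tz": 0.085, "turn": 0}
    - {"tx": -0.186, "ty": -0.042, "tz": 0.085, "turn": 0}
    - {"tx": -0.186, "ty": -0.042, "tz": 0.085, "turn": 0}
  gripper: 0

```text
time_s: 7.98
eef_pos: [0.4646, -0.0555, 0.0813]
eef_rot: [-0.0, 0.998, 0.06, -0.0]
wrist_force: [-0.1, -0.6, 1.1]
opening: -0.002
```

```bash
python3 w.py w5
```

```text
t 7.9833 pos [ 0.4646 -0.0555  0.0813] xang 6.87 F [-0.13 -0.59  1.09] M [0.    0.038 0.036] op -0.002 tilt 0.04 q6 -0.49
```

View pics/w5.png

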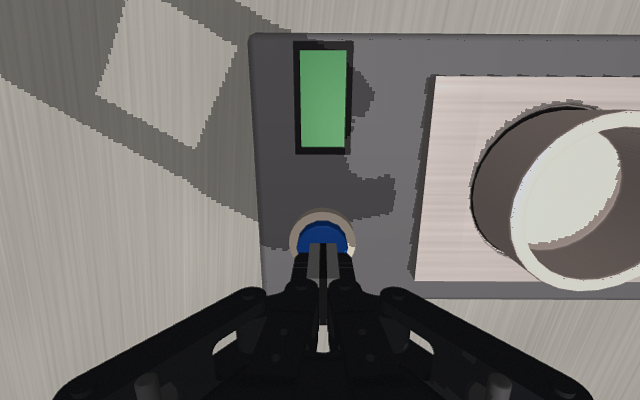

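move_arm:
  increments:
    - {"tx": 0.0, "ty": 0.003, "tz": 0.004, "turn": 0}
    - {"tx": 0, "ty": 0.003, "tz": 0.008, "turn": 0}
    - {"tx": 0, "ty": 0.003, "tz": 0.011, "turn": 0}
    - {"tx": 0, "ty": 0.003, "tz": 0.012, "turn": 0}
    - {"tx": 0, "ty": 0.003, "tz": 0.013, "turn": 0}
    - {"tx": 0, "ty": 0.003, "tz": 0.014, "turn": 0}
    - {"tx": 0, "ty": 0.003, "tz": 0.015, "turn": 0}
    - {"tx": 0, "ty": 0.003, "tz": 0.015, "turn": 0}

```text
time_s: 8.7
eef_pos: [0.4645, -0.0591, 0.0662]
eef_rot: [-0.0, 0.998, 0.059, -0.0]
wrist_force: [0.3, -0.3, 0.5]
opening: 0.001
```

move_arm:
  increments:
    - {"tx": 0, "ty": 0, "tz": 0.0005, "turn": 0}
    - {"tx": 0, "ty": 0, "tz": 0.001, "turn": 0}
    - {"tx": 0, "ty": 0, "tz": 0.0015, "turn": 0}
    - {"tx": 0, "ty": 0, "tz": 0.002, "turn": 0}
    - {"tx": 0, "ty": 0, "tz": 0.002, "turn": 0}

```text
time_s: 9.12
eef_pos: [0.4645, -0.0591, 0.0643]
eef_rot: [0.0, 0.998, 0.06, 0.0]
wrist_force: [-0.2, 1.2, 2.4]
opening: 0.002
```

move_arm:
  increments:
    - {"tx": 0, "ty": 0, "tz": 0.0007, "turn": 0}
    - {"tx": 0, "ty": 0, "tz": 0.0014, "turn": 0}
    - {"tx": 0, "ty": 0, "tz": 0.002, "turn": 0}
    - {"tx": 0, "ty": 0, "tz": 0.0027, "turn": 0}
    - {"tx": 0, "ty": 0, "tz": 0.003, "turn": 0}
    - {"tx": 0, "ty": 0, "tz": 0.003, "turn": 0}

```text
time_s: 9.62
eef_pos: [0.4646, -0.0591, 0.0613]
eef_rot: [0.0, 0.998, 0.06, 0.0]
wrist_force: [-2.2, 0.0, 3.4]
opening: 0.003
```

move_arm:
  increments:
    - {"tx": 0, "ty": 0, "tz": 0.0007, "turn": 0}
    - {"tx": 0, "ty": 0, "tz": 0.0014, "turn": 0}
    - {"tx": 0, "ty": 0, "tz": 0.002, "turn": 0}
    - {"tx": 0, "ty": 0, "tz": 0.002, "turn": 0}

```text
time_s: 9.95
eef_pos: [0.4647, -0.0591, 0.06]
eef_rot: [0.0, 0.998, 0.06, -0.0]
wrist_force: [-4.3, 0.7, 10.9]
opening: 0.003
```

move_arm:
  increments:
    - {"tx": 0, "ty": 0, "tz": 0.0005, "turn": 0}
    - {"tx": 0, "ty": 0, "tz": 0.0005, "turn": 0}
    - {"tx": 0, "ty": 0, "tz": 0.0005, "turn": 0}
    - {"tx": 0, "ty": 0, "tz": 0.0005, "turn": 0}
    - {"tx": 0, "ty": 0, "tz": 0.0005, "turn": 0}
    - {"tx": 0, "ty": 0, "tz": 0.0005, "turn": 0}
    - {"tx": 0, "ty": 0, "tz": 0.0005, "turn": 0}
    - {"tx": 0, "ty": 0, "tz": 0.0005, "turn": 0}
    - {"tx": 0, "ty": 0, "tz": 0.0005, "turn": 0}
    - {"tx": 0, "ty": 0, "tz": 0.0005, "turn": 0}
    - {"tx": 0, "ty": 0, "tz": 0.0005, "turn": 0}
    - {"tx": 0, "ty": 0, "tz": 0.0005, "turn": 0}
    - {"tx": 0, "ty": 0, "tz": 0.0005, "turn": 0}

```text
time_s: 11.03
eef_pos: [0.4647, -0.0591, 0.0598]
eef_rot: [0.0, 0.998, 0.06, 0.0]
wrist_force: [-5.0, 1.9, 16.4]
opening: -0.004
```

move_arm:
  increments:
    - {"tx": 0, "ty": 0, "tz": -0.01, "turn": 0}
    - {"tx": 0, "ty": 0, "tz": -0.04, "turn": 0}
    - {"tx": 0, "ty": -0.01, "tz": -0.08, "turn": 0}
    - {"tx": 0, "ty": -0.04, "tz": -0.11, "turn": -7}
    - {"tx": -0.011, "ty": -0.361, "tz": -0.11, "turn": -83}
    - {"tx": -0.011, "ty": -0.361, "tz": -0.11, "turn": -83}
    - {"tx": -0.011, "ty": -0.361, "tz": -0.11, "turn": -83}
    - {"tx": -0.011, "ty": -0.361, "tz": -0.11, "turn": -83}
    - {"tx": -0.011, "ty": -0.361, "tz": -0.11, "turn": -83}
    - {"tx": -0.011, "ty": -0.361, "tz": -0.11, "turn": -83}
    - {"tx": -0.011, "ty": -0.361, "tz": -0.11, "turn": -83}
    - {"tx": -0.011, "ty": -0.361, "tz": -0.11, "turn": -83}
    - {"tx": -0.011, "ty": -0.361, "tz": -0.11, "turn": -83}
    - {"tx": -0.011, "ty": -0.361, "tz": -0.11, "turn": -83}
    - {"tx": -0.011, "ty": -0.361, "tz": -0.11, "turn": -83}
    - {"tx": -0.011, "ty": -0.361, "tz": -0.11, "turn": -83}
    - {"tx": -0.011, "ty": -0.361, "tz": -0.11, "turn": -83}
    - {"tx": -0.011, "ty": -0.361, "tz": -0.11, "turn": -83}
    - {"tx": -0.011, "ty": -0.361, "tz": -0.11, "turn": -83}
  gripper: 0.0

```text
time_s: 12.62
eef_pos: [0.4107, 0.2979, 0.1687]
eef_rot: [-0.0, 0.709, 0.705, -0.0]
wrist_force: [-0.1, 0.2, -1.0]
opening: -0.004
```

```bash
python3 - <<'E'
from w import *
p,d,c,P=snap("w6")
hsv=cv2.cvtColor(p,cv2.COLOR_RGB2HSV).astype(int);h=P[...,2]
m=((hsv[...,0]>3)&(hsv[...,0]<22)&(hsv[...,1]>150)&(hsv[...,2]>60)).astype(np.uint8)
n,l,s,ce=cv2.connectedComponentsWithStats(m)
for i in range(1,n):
    if s[i,4]<60: continue
    q=P[(l==i)&(h>.009)]
    if len(q)<30: continue
    r=cv2.minAreaRect((q[:,:2]*1000).astype(np.float32));print(s[i],ce[i].round(0),np.round(r[0],1),np.round(r[1],1),round(r[2],1),np.median(q[:,2]).round(4))
p2,d2,c2,P2=snap("t6","top")
cv2.imwrite("pics/t6c.png",cv2.resize(p2[90:330,130:520,::-1],None,fx=2,fy=2,interpolation=cv2.INTER_CUBIC))
E
```

```text
t 12.6167 pos [0.4107 0.2979 0.1687] xang 89.7 F [-0.13  0.17 -1.02] M [ 0.019  0.001 -0.024] op -0.004 tilt 0.0 q6 -1.17
[ 375   97   82   53 2046] [415. 123.] [341.4 360.5] [124.   30.9] 72.5 0.019
[315 162  22  50 777] [325. 185.] [387.3 300.5] [19.6 99.3] 87.2 0.013
t 12.6667 pos [0.4108 0.2979 0.1688] xang 89.72 F [-0.53 -0.54  0.2 ] M [0.003 0.038 0.024] op 0.0 tilt 0.0 q6 -1.17
```

View pics/w6.png

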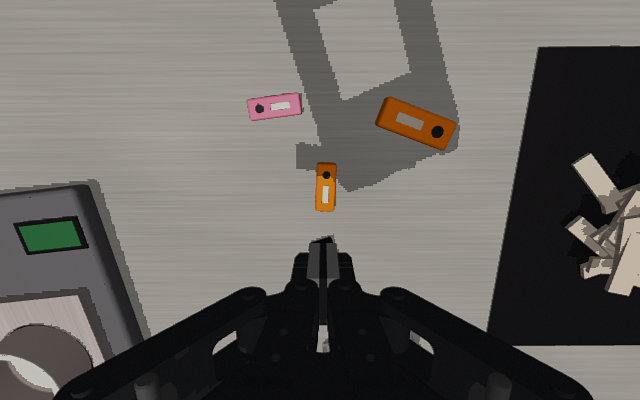

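View pics/t6c.png

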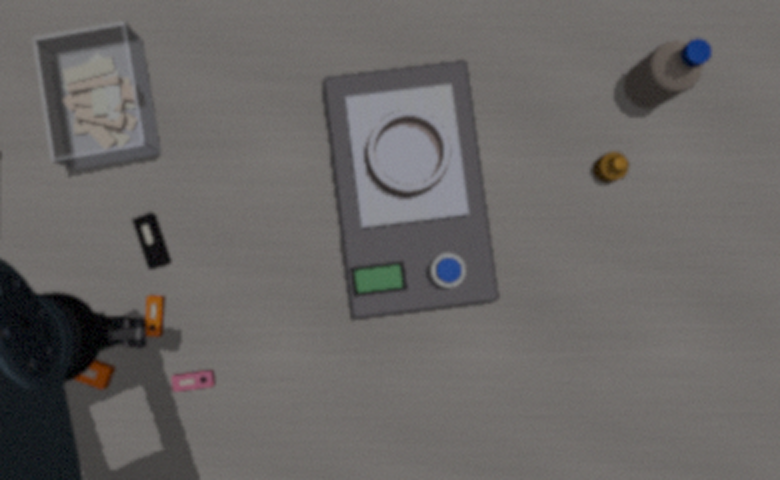

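```bash
python3 - <<'E'
from w import *
f=np.load("w6.npz");p=f["p"];c={k:f[k] for k in("intrinsics","origin","attitude")}
hsv=cv2.cvtColor(p,cv2.COLOR_RGB2HSV).astype(int)
m=((hsv[...,0]>3)&(hsv[...,0]<22)&(hsv[...,1]>150)&(hsv[...,2]>60)).astype(np.uint8);m[:,345:]=0;m[:,:305]=0
k=np.vstack([a[:,0] for a in cv2.findContours(m,cv2.RETR_EXTERNAL,cv2.CHAIN_APPROX_NONE)[0] if len(a)>20]).astype(float)
for z in(0,.014):
    w=np.array([onz(c,u,v,z)[:2] for u,v in k]);r=cv2.minAreaRect((w*1000).astype(np.float32));print(z,np.round(r[0],1),np.round(r[1],1),round(r[2],2))
cv2.imwrite("pics/w6c.png",cv2.resize(p[80:240,230:480,::-1],None,fx=3,fy=3,interpolation=cv2.INTER_CUBIC))
E
```

```text
0 [414.3 299.4] [20.4 53.2] 87.16
0.014 [410.8 299.3] [19.5 50.8] 87.16
```

View pics/w6c.png

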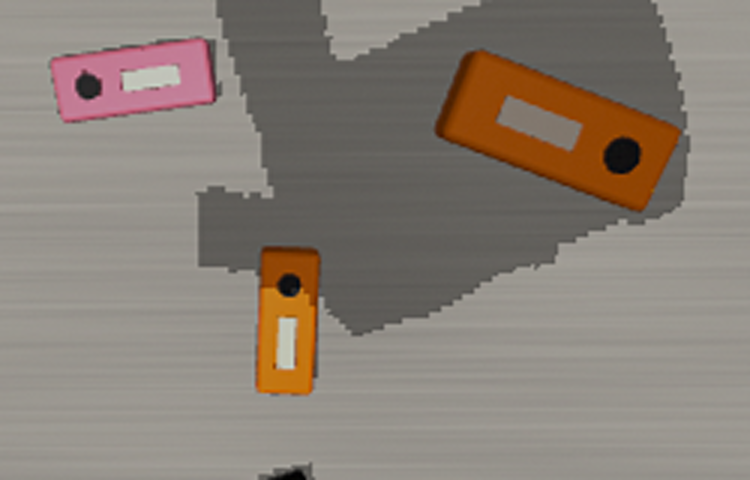

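move_arm:
  increments:
    - {"tx": 0.0014, "ty": 0, "tz": 0.02, "turn": 2.5}
    - {"tx": 0.0014, "ty": 0, "tz": 0.05, "turn": 2.5}
    - {"tx": 0.0014, "ty": 0, "tz": 0.085, "turn": 2.5}
    - {"tx": 0.0014, "ty": 0, "tz": 0.115, "turn": 2.5}
    - {"tx": 0.0014, "ty": 0, "tz": 0.14, "turn": 2.5}
    - {"tx": 0.0014, "ty": 0, "tz": 0.153, "turn": 2.5}
    - {"tx": 0.0014, "ty": 0, "tz": 0.159, "turn": 2.5}
    - {"tx": 0.0014, "ty": 0, "tz": 0.162, "turn": 2.5}
    - {"tx": 0.0014, "ty": 0, "tz": 0.164, "turn": 2.5}
    - {"tx": 0.0014, "ty": 0, "tz": 0.164, "turn": 2.5}
    - {"tx": 0.0014, "ty": 0, "tz": 0.164, "turn": 2.5}
  gripper: 0.5

```text
time_s: 13.63
eef_pos: [0.4116, 0.2999, 0.0059]
eef_rot: [0.0, 0.723, 0.69, 0.001]
wrist_force: [0.4, 0.3, -0.0]
opening: 0.499
```

move_arm:
  increments:
    - {"tx": 0, "ty": 0.0, "tz": 0, "turn": 0}
    - {"tx": 0, "ty": 0.0, "tz": 0, "turn": 0}
    - {"tx": 0, "ty": 0.0, "tz": 0, "turn": 0}
    - {"tx": 0, "ty": 0.0, "tz": 0, "turn": 0}
    - {"tx": 0, "ty": 0.0, "tz": 0, "turn": 0}
    - {"tx": 0, "ty": 0.0, "tz": 0, "turn": 0}
    - {"tx": 0, "ty": 0.0, "tz": 0, "turn": 0}
  gripper: 0

```text
time_s: 14.22
eef_pos: [0.4115, 0.2998, 0.0059]
eef_rot: [0.0, 0.723, 0.69, 0.001]
wrist_force: [-1.3, -0.2, 5.4]
opening: 0.216
```

move_arm:
  increments:
    - {"tx": 0, "ty": 0, "tz": -0.015, "turn": 0}
    - {"tx": 0, "ty": 0, "tz": -0.045, "turn": 0}
    - {"tx": 0, "ty": 0, "tz": -0.085, "turn": 0}
    - {"tx": -0.01, "ty": 0.007, "tz": -0.125, "turn": 0}
    - {"tx": -0.035, "ty": 0.024, "tz": -0.15, "turn": 0}
    - {"tx": -0.065, "ty": 0.045, "tz": -0.16, "turn": 0}
    - {"tx": -0.095, "ty": 0.065, "tz": -0.16, "turn": 0}
    - {"tx": -0.125, "ty": 0.086, "tz": -0.16, "turn": 0}
    - {"tx": -0.155, "ty": 0.106, "tz": -0.16, "turn": 0}
    - {"tx": -0.185, "ty": 0.126, "tz": -0.16, "turn": 0}
    - {"tx": -0.215, "ty": 0.147, "tz": -0.16, "turn": 0}
    - {"tx": -0.245, "ty": 0.167, "tz": -0.16, "turn": 0}
    - {"tx": -0.272, "ty": 0.186, "tz": -0.16, "turn": 0}
    - {"tx": -0.292, "ty": 0.199, "tz": -0.16, "turn": 0}
    - {"tx": -0.3025, "ty": 0.206, "tz": -0.16, "turn": 0}
    - {"tx": -0.3025, "ty": 0.206, "tz": -0.16, "turn": 0}
    - {"tx": -0.3025, "ty": 0.206, "tz": -0.16, "turn": 0}

```text
time_s: 15.63
eef_pos: [0.6019, -0.0121, 0.1646]
eef_rot: [-0.0, 0.724, 0.69, -0.0]
wrist_force: [-0.4, 0.9, 0.1]
opening: 0.211
```

```bash
python3 w.py w7
```

```text
t 15.6333 pos [ 0.6019 -0.0121  0.1646] xang 87.27 F [-0.45  0.91  0.06] M [ 0.018 -0.007 -0.025] op 0.211 tilt 0.06 q6 -1.74
```

View pics/w7.png

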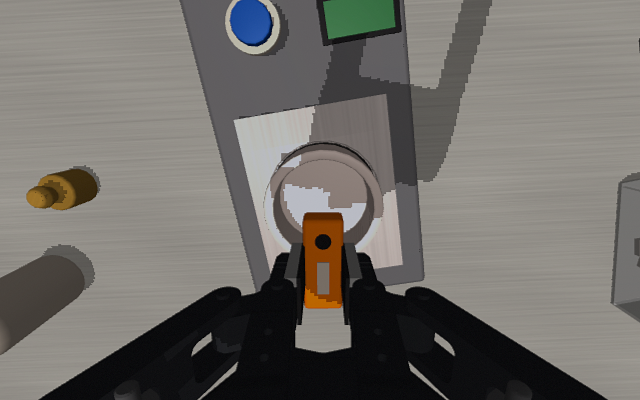

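move_arm:
  increments:
    - {"tx": 0, "ty": 0.001, "tz": 0.02, "turn": 0}
    - {"tx": 0, "ty": 0.001, "tz": 0.045, "turn": 0}
    - {"tx": 0, "ty": 0.001, "tz": 0.07, "turn": 0}
    - {"tx": 0, "ty": 0.001, "tz": 0.088, "turn": 0}
    - {"tx": 0, "ty": 0.001, "tz": 0.1, "turn": 0}
    - {"tx": 0, "ty": 0.001, "tz": 0.107, "turn": 0}
    - {"tx": 0, "ty": 0.001, "tz": 0.11, "turn": 0}
    - {"tx": 0, "ty": 0.001, "tz": 0.11, "turn": 0}
    - {"tx": 0, "ty": 0.001, "tz": 0.11, "turn": 0}

```text
time_s: 16.43
eef_pos: [0.6041, -0.0122, 0.0559]
eef_rot: [0.001, 0.723, 0.691, 0.0]
wrist_force: [-0.3, -0.4, -0.1]
opening: 0.208
```

move_arm:
  increments:
    - {"tx": 0, "ty": 0, "tz": 0.001, "turn": 0}
    - {"tx": 0, "ty": 0, "tz": 0.002, "turn": 0}
    - {"tx": 0, "ty": 0, "tz": 0.003, "turn": 0}
    - {"tx": 0, "ty": 0, "tz": 0.004, "turn": 0}
    - {"tx": 0, "ty": 0, "tz": 0.0045, "turn": 0}
    - {"tx": 0, "ty": 0, "tz": 0.0045, "turn": 0}
    - {"tx": 0, "ty": 0, "tz": 0.0045, "turn": 0}

```text
time_s: 17.02
eef_pos: [0.6033, -0.0124, 0.0502]
eef_rot: [-0.0, 0.723, 0.69, -0.0]
wrist_force: [0.2, 0.3, -1.1]
opening: 0.209
```

move_arm:
  increments:
    - {"tx": 0, "ty": 0, "tz": 0, "turn": 0}
    - {"tx": 0, "ty": 0, "tz": 0, "turn": 0}
    - {"tx": 0, "ty": 0, "tz": 0, "turn": 0}
    - {"tx": 0, "ty": 0, "tz": 0, "turn": 0}
    - {"tx": 0, "ty": 0, "tz": -0.01, "turn": 0}
    - {"tx": 0, "ty": 0, "tz": -0.03, "turn": 0}
    - {"tx": 0, "ty": 0, "tz": -0.06, "turn": 0}
    - {"tx": 0, "ty": 0, "tz": -0.095, "turn": 0}
    - {"tx": 0, "ty": 0.03, "tz": -0.12, "turn": 0}
    - {"tx": 0, "ty": 0.06, "tz": -0.12, "turn": 0}
    - {"tx": 0, "ty": 0.07, "tz": -0.12, "turn": 0}
    - {"tx": 0, "ty": 0.07, "tz": -0.12, "turn": 0}
    - {"tx": 0, "ty": 0.07, "tz": -0.12, "turn": 0}
  gripper: 0.4

```text
time_s: 18.1
eef_pos: [0.673, -0.0156, 0.1703]
eef_rot: [-0.0, 0.723, 0.69, -0.0]
wrist_force: [-0.5, -0.2, 0.6]
opening: 0.402
```

```bash
python3 - <<'E'
from w import *
p,d,c,P=snap("w8");h=P[...,2]
hsv=cv2.cvtColor(p,cv2.COLOR_RGB2HSV).astype(int)
m=(hsv[...,0]>3)&(hsv[...,0]<22)&(hsv[...,1]>150)&(hsv[...,2]>60)&(np.hypot(P[...,0]-.603,P[...,1]+.012)<.05)
q=P[m];print(len(q),q.mean(0).round(4),np.percentile(q[:,2],[5,50,95]).round(4))
r=np.hypot(P[...,0]-.603,P[...,1]+.012);mm=(h>.076)&(h<.09)&(r<.056)&(r>.036);q=P[mm]
A=np.c_[q[:,:2],np.ones(len(q))];print(len(q),"rim",np.linalg.lstsq(A,q[:,2],rcond=None)[0],np.percentile(q[:,2],[5,50,95]),q[:,:2].min(0),q[:,:2].max(0))
mm=(h<.046)&(r>.056)&(r<.062);print("deck",np.median(h[mm]))
p,d,c,P=snap("t8","top");hsv=cv2.cvtColor(p,cv2.COLOR_RGB2HSV).astype(int)
E
```

```text
t 18.1 pos [ 0.673  -0.0156  0.1703] xang 87.33 F [-0.51 -0.22  0.64] M [ 0.014  0.018 -0.036] op 0.402 tilt 0.04 q6 -1.72
1227 [ 0.6033 -0.0137  0.0593] [0.0559 0.057  0.0583]
4181 rim [-0.00079787  0.00027797  0.07934069] [0.07730936 0.07891659 0.08017479] [ 0.5558096  -0.06099432] [0.65093108 0.03434371]
deck 0.04115858650672627
t 18.15 pos [ 0.6723 -0.0154  0.17  ] xang 87.33 F [-0.44 -0.67 -0.29] M [-0.01   0.007  0.026] op 0.402 tilt 0.09 q6 -1.72
```

View pics/w8.png

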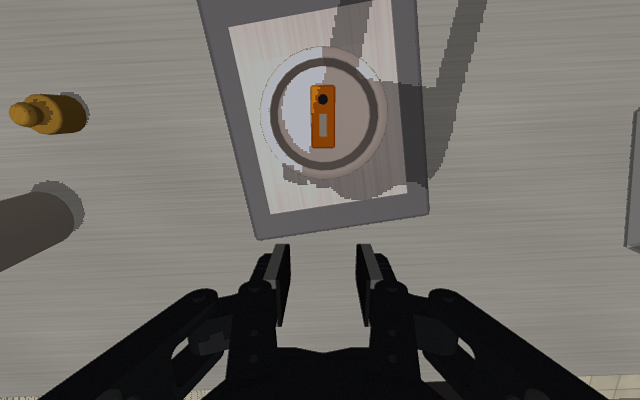

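View pics/t8.png

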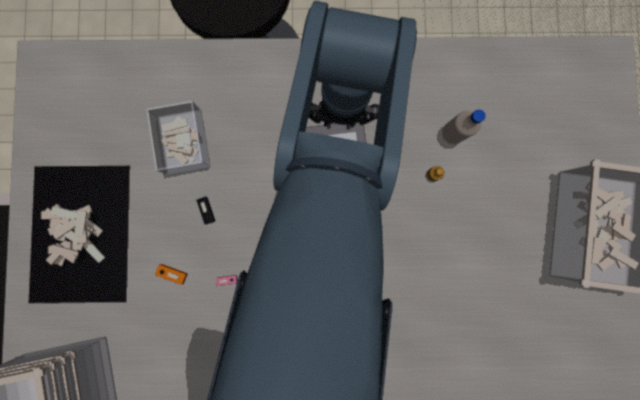

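The wrist view shows the cassette flat in the middle of the dish at (323,117). Its top is at about 58 mm and the rim is level at about 79 to 80 mm. The top view shows the bystanders where they were.

```bash
python3 -c "
from h import *
print(workorder.hand_in(),get_obs()['time_s'])"
```

```text
the job is handed in; nothing more can be done
the job is handed in; nothing more can be done
```

The dish is seated in the recess, the tare key was pressed and released, and the smaller orange cassette lies flat in the dish. I handed the job in at about 18 s; the hand-in reports no verdict.

- **Dish:** I pinched it by the wall and lowered it into the recess, about 39 mm along the scale's x from its origin. It touched the recess floor at about 38 mm with roughly 7 N and I let go. The last look showed the rim level, at about 79–80 mm as expected when seated.
- **Tare key:** Its top was at about 66 mm. I pressed until it went hard at 60 mm and held it there for just over a second; the wrist read at most 16 N. I then lifted off completely, but I did not measure that the key came back up.
- **Cassette:** I released it just above the dish's inner floor. The last look showed its top at about 57 mm by depth, or 58 mm once the depth offset is corrected, which matches lying flat. It is within about 2 mm of the dish centre.
- **Bystanders:** The tub, bottle and weight looked unmoved in the last top picture, but I did not re-measure them.
- **Disagreements:** The cameras differed by 1–3 mm in position and the depth read about 1–2 mm off. One tilt fit of the dish floor was unusable because it caught the wall, so I relied on the rim.

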